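# Swap the middle slide box of a stack

### The arm

A 6-joint arm with a two-finger parallel gripper is mounted at the origin on a cart in front of the work surface, level with it; the furniture and walls round the work are solid. World frame = base frame: x ahead of the robot, y to its left, z up, the work surface at z = 0. Lengths are in m, angles in degrees, forces in N, time in s.
With the tool pointing down it reaches from about 0.4 to 0.825 m from the base axis. Payload 7 kg.
Tool frame: the origin (TCP) lies at the very end of the fingers, on their centre line; the grasp point (between the pads) lies 19 mm behind it; z points along the fingers, y is the line along which they close (so a half turn about z gives the same grasp; the last joint's range is limited). The gripper opens to 88 mm and grips with 3 to 60 N. Pads are 19 mm wide; open, the fingers measure 130 mm over their backs; the gripper's body (78 mm by 193 mm) begins 47 mm behind the grasp point.
Start: joints at [89.215, 20.546, 0.682, 0, -70.136, -16.507], TCP at [0.201, 0.644, 0.227] pointing down, gripper open.
Joint ranges: [-176.03, 176.03], [-82.01, 121.73], [-58.28, 71.71], [-173.87, 95.51], [-174.79, -0.11], [-173.66, 173.66]. Speed limits (degrees/s): [136.94, 136.94, 172.46, 180, 180, 180].

### API

Orientations are given as [roll, pitch, yaw] about the fixed x, y, z axes, in that order (R = Rz(yaw) Ry(pitch) Rx(roll)).
In Python, from plant import r gives the robot as it stands. The module is installed in compiled form; this text tells all that it offers.
- The arm moves only by the tool jog_arm, never from a script. Its arguments are lists of equal length, an entry for each row: "travel": the shift along the tool's x, y, z each as a share of 50 cm, from -1 to 1, a list of three; "dr": the turn, a rotation vector about the tool's x, y, z each as a share of 360 degrees, from -1 to 1, a list of three; "claw": the opening, from 0 (shut) to 1 (fully open). A call has exactly 10 rows; each row is the pose to reach, as a shift and turn from the pose commanded when the call began, along the tool's axes at that moment, turning the shorter way round; what a row does not reach only later rows make up. A row lasts 1/8 s, in which the tool goes at most 62.5 mm and 10.7 degrees, less where a joint would pass 70% of its speed; a pose out of reach is approached as far as the arm can. A call with a number of a shift or a turn outside -1 to 1 is refused whole. A call with a gripper value outside its range is refused whole. The fingers move at their own pace and stop on an object; "newtons" is the grip in N (left out, the last holds). Time passes only in rows, so rows that repeat a pose let the fingers close, or fill a call up. It gives the time, the measured TCP pose, the force, the opening and the grip force at its end, in the units of the state.
- r.get_state(): the state, without advancing time (a new reading comes with each control period).
- r.capture(name): name is "scene" or "side" or "wrist"; returns a dict with "pixels" (400x640x3 uint8, red, green, blue), "range_z" (400x640 float32, m along the optical axis (not along the pixel's ray), 0 where there is no reading), "fx", "fy", "cx", "cy" (pixels), "position" and "attitude" of the camera in the world; the wrist camera has in their place "hand_eye" (4x4, takes a point from camera to tool coordinates, whose origin is the TCP and whose axes are the flange's). Camera axes: x right, y up, looking along -z (the intrinsics and any distortion apply to the point x, -y, -z); pixel columns grow to the right and rows downward; lengths in m; the calibration is good to about 2 mm. A picture is of the moment at which its call begins: read the wrist's pose just before it.
- r.close_job(): hands the job in; it is judged then, once.
Trained networks look in the newest picture that a camera, given by its name, has taken for a name from the list of things; names that differ only in an ending like _2 or _b are one class to them, and where a whole thing is asked for, a point or a joint stands for the part that bears it (a point fixed in the world has none). Each returns a list of dicts, best first, with "conf" (0 to 1); they miss things now and then, are a little off and sometimes report something else, mostly with a low value. They report only what shows in the picture. A call takes as long as a camera call. They do not tell look-alikes from the thing itself.
- r.boxes_of(name, camera): "extent" ([left, top, right, bottom] in pixels, round what is visible of it).
- r.regions_of(name, camera): "pixels" (400x640 bool, what is visible of it) and "extent" ([left, top, right, bottom] in pixels, round what is visible of it).
- r.tip_of(name, camera): "at" ([column, row] in pixels: a listed point, or the origin of a listed thing).
The state is a dict: "time_s": time; "joints": joint angles; "qd": joint speeds; "joint_torque": joint torques, N m; "tcp_pos": TCP position; "eef_rot": TCP orientation; "contact_force": force on the tool from outside, world axes, zero at the start; "moment": the same for the moment, N m; "gripper_width": finger opening in m; "gripper_force": force on a finger pad.
Only numpy, scipy, OpenCV 4.12 (cv2) and the standard library are available. Lean on these libraries where they do the work, as an engineer would, in place of code of your own. Each camera call takes 0.05 s, during which the arm holds its last target. There are 200 camera calls.

### The job

The orange slide box in the middle of the stack is due out and the blue one is to take its place. First lift the green box off the top and set it aside on the bench, then put the orange box flat in the white tray, and rebuild the stack as grey, blue, green from the bottom up, each box seated in the rim of the one below. Set every box down level without dropping it, leave the grey box where it stands, and do not disturb the bottle, the flask or the timer.

Things in the scene. Friction and masses are not known exactly. Their poses are not given: they have to be found in the camera images.
- bottom_box: Grey closed stacking slide box, 64 mm (its x) x 150 mm (its y) x 44 mm high, about 0.45 kg; origin at the centre of its underside, z up. Bottom of the stack, on the bench. All four boxes are alike: a foot of 50 x 136 x 5 mm, plain upright sides, and on top a rim 4 mm high, 3 mm thick, round a recess of 58 x 144 mm with its floor 40 mm above the origin.
- orange_box: Orange closed stacking slide box, 64 mm (its x) x 150 mm (its y) x 44 mm high, about 0.25 kg; origin at the centre of its underside, z up. At the start in the middle of the stack, on the grey box, under the green one. The foot of a stacked box stands in the recess of the box below (4 mm play all round), either way round, so stacked origins are 40 mm apart.
- top_box: Green closed stacking slide box, 64 mm (its x) x 150 mm (its y) x 44 mm high, about 0.25 kg; origin at the centre of its underside, z up. At the start on top of the stack. The bench just beyond the stack (away from the robot) is free: a box fits there with its long side parallel to the stack's, its centre 155 mm farther in x.
- spare_box: Blue closed stacking slide box, 64 mm (its x) x 150 mm (its y) x 44 mm high, about 0.25 kg; origin at the centre of its underside, z up. At the start alone on the bench to the left or right of the stack, on the other side from the tray, its long side roughly crosswise (along world y, within 0.3 rad) like all the boxes and the tray.
- out_tray: Shallow white tray fixed to the bench, 150 mm (its x) x 200 mm (its y), walls 4 mm thick and 16 mm high, floor 4 mm above the bench; origin at the centre of its underside, z up.
- flask: Foil-wrapped flask with a bare glass neck, 85 mm across and 148 mm high, a bystander; origin at the centre of its underside.
- amber_bottle: Amber bottle with black cap, 70 mm across and 180 mm high, a bystander beyond the stack; origin at the centre of its underside.
- timer: White digital timer lying face up, 64 x 64 x 18 mm, a bystander to the right beyond the stack; origin at the centre of its underside.
Mind the look-alikes: they are no part of the job. Of the things like the top_box, leave any that is pink or yellow; of the rest the larger one is meant.

How it is judged:
By the outcome, as a careful person would: the job done as asked, in the order asked, and still so for the second after the job is handed in, with the robot touching nothing.
It also fails if it takes over 72 s, if anything falls off the work surface, if the arm or the gripper's body presses on something with over 40 N, if the wrist force passes 120 N, or if a joint passes its speed limit or range.

## Working session

There is one attempt and no reset: what is moved stays moved. The work goes in short steps, Python scripts to look and compute and a tool call to move; the robot and the scene stay as the last step left them, time stands still between calls to the robot, and variables do not carry over. Pictures are saved under pics/ and viewed, at most 10 in all, crops included, and the job is handed in when it is done.

Besides the shell and the picture viewer there is one more tool, called after "Call:" as name(argument=value, ...), one argument or row to a line, values as JSON. jog_arm: Moves the arm, as the interface text tells. Its arguments: {"type":"object","properties":{"travel":{"type":"array"},"dr":{"type":"array"},"claw":{"type":"array"},"newtons":{"type":"number"}},"required":["travel","dr","claw"]}

```bash
mkdir -p pics
cat > h.py <<'E'
import numpy as np,cv2
from scipy.spatial.transform import Rotation as R
from plant import r
def cloud(c,st=None):
    h,w=c['range_z'].shape;u,v=np.meshgrid(np.arange(w),np.arange(h));z=c['range_z']
    p=np.stack([(u-c['cx'])/c['fx']*z,-(v-c['cy'])/c['fy']*z,-z],-1)
    if 'hand_eye' in c:
        H=np.array(c['hand_eye']);p=p@H[:3,:3].T+H[:3,3]
        M=R.from_euler('xyz',st['eef_rot'],degrees=True).as_matrix();p=p@M.T+st['tcp_pos']
    else:
        a=np.array(c['attitude']);M=a if a.shape==(3,3) else R.from_euler('xyz',a,degrees=True).as_matrix()
        p=p@M.T+c['position']
    p[z<=0]=np.nan
    return p
def save(n,im): cv2.imwrite('pics/'+n,im[:,:,::-1])
E
python3 - <<'E'
from h import *
s=r.get_state();print(s)
for n in('scene','side'):
    c=r.capture(n);print(n,{k:c[k] for k in c if k not in('pixels','range_z')});save(n+'.png',c['pixels'])
    p=cloud(c);np.savez(n+'.npz',p=p,im=c['pixels']);
    print(np.round(np.nanpercentile(p.reshape(-1,3),[5,50,95],axis=0),3))
    for o in('bottom_box','orange_box','top_box','spare_box','out_tray','flask','amber_bottle','timer'):
        print(o,[(np.round(d['conf'],2),np.round(d['extent']).astype(int).tolist()) for d in r.boxes_of(o,n)])
E
```

```text
{'time_s': 0.0, 'joints': array([ 8.92131292e+01,  2.05893844e+01,  6.33926943e-01, -2.13273043e-02,
       -7.01324815e+01, -1.65071619e+01]), 'qd': array([ 0.07122173,  0.05076437, -0.07482855, -0.01432864, -0.1550687 ,
        0.06297903]), 'joint_torque': array([ 8.45148634e-05, -5.82722747e+01,  2.93042600e+01,  6.99670047e+00,
        6.81356833e-03, -1.50049505e-04]), 'tcp_pos': array([0.20053106, 0.64403048, 0.22564317]), 'eef_rot': array([ 1.79909988e+02, -5.76636171e-03, -1.73012916e+01]), 'contact_force': array([ 0.43697216, -0.26626188,  0.11014023]), 'moment': array([ 0.03785318,  0.02034763, -0.01625692]), 'gripper_force': 0.0, 'gripper_width': 0.08752894527644123}
scene {'fx': 471.7398699718123, 'fy': 471.7398699718123, 'cx': 319.5932396648542, 'cy': 197.48502402182964, 'position': array([-0.22228539, -1.13398183,  1.02149179]), 'attitude': array([ 54.27111755,   0.10789179, -37.76286353])}
[[-0.259 -0.879 -0.846]
 [ 0.592 -0.061  0.01 ]
 [ 1.55   1.8    0.505]]
bottom_box [(np.float64(0.67), [266, 205, 308, 232])]
orange_box [(np.float64(0.59), [262, 195, 308, 220])]

[... 628 characters left out ...]
[[-0.951 -1.809 -0.845]
 [ 0.607 -0.149  0.12 ]
 [ 2.152  0.517  0.479]]
bottom_box [(np.float64(0.88), [348, 230, 379, 268])]
orange_box [(np.float64(0.83), [349, 219, 378, 252]), (np.float64(0.38), [343, 226, 380, 269])]
top_box [(np.float64(0.81), [344, 157, 361, 184]), (np.float64(0.69), [345, 202, 379, 240]), (np.float64(0.69), [370, 271, 413, 309]), (np.float64(0.58), [312, 269, 344, 310])]
spare_box [(np.float64(0.77), [351, 310, 380, 378])]
out_tray [(np.float64(0.93), [339, 184, 384, 219])]
flask [(np.float64(0.68), [238, 265, 273, 318])]
amber_bottle [(np.float64(0.69), [243, 204, 270, 266]), (np.float64(0.21), [350, 224, 377, 256])]
timer [(np.float64(0.66), [304, 206, 326, 222])]
```

Run:
```python
from h import *
a=np.load('scene.npz')['im'][140:330,190:450];b=np.load('side.npz')['im'][150:390,225:425]
f=lambda i,k:cv2.resize(i,None,fx=k,fy=k,interpolation=cv2.INTER_CUBIC)
save('a.png',f(a,3));save('b.png',f(b,2.5))
```

```text
(no output)
```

View pics/a.png

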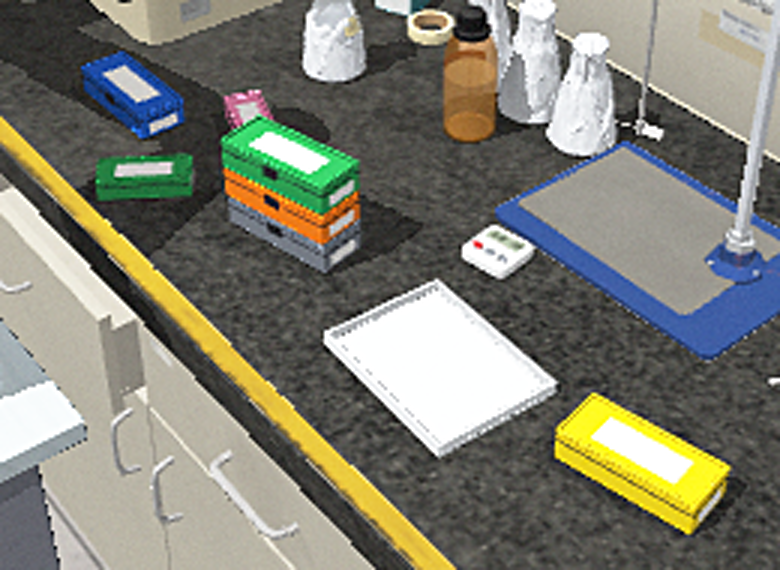

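View pics/b.png

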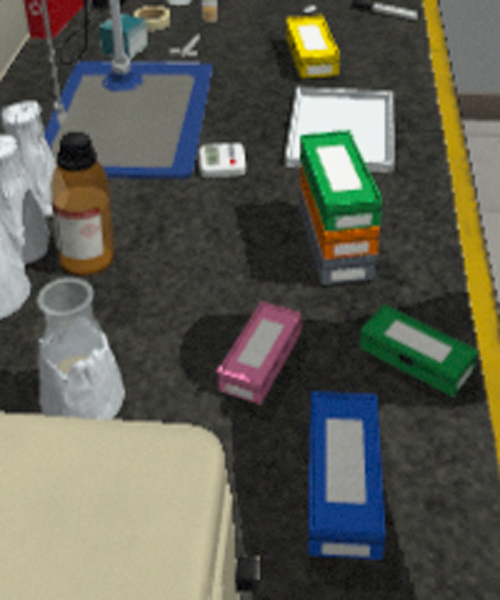

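Top_box candidates in the scene image are the stacked green (286,192), a loose green (238,199), a pink (272,177) and a yellow (403,293). The stacked green is the larger of the two greens and sits on the orange and grey boxes, so it is the one meant; the crops above confirm it. The blue box is at scene (233,171) and side (365,343), and the tray is at scene (337,260). Next I measure their poses.

Run:
```python
from h import *
def rect(q):
    (c,s,a)=cv2.minAreaRect((q[:,:2]*1000).astype(np.float32)); 
    if s[0]>s[1]: a-=90; s=s[::-1]
    a=(a+90)%180-90   # angle of short side vs x
    return np.round(c,1),np.round(s,1),round(a,1)
for n in('scene','side'):
    d=np.load(n+'.npz');p=d['p'];hsv=cv2.cvtColor(d['im'],cv2.COLOR_RGB2HSV);H,S,V=[hsv[...,i].astype(int) for i in range(3)]
    x,y,z=np.moveaxis(p,-1,0)
    ok=(x>.25)&(x<1.0)&(abs(y)<.75)
    for nm,m in dict(stack=ok&(z>.112)&(z<.14)&(x<.75)&(y<.2),green=ok&(H>55)&(H<85)&(S>90)&(z>.015),blue=ok&(H>105)&(H<125)&(S>120)&(z>.03)&(z<.06)&(y>0),
       bluetop=ok&(y>.2)&(z>.036)&(z<.06)&(x<.62),grey=ok&(z>.005)&(z<.036)&(S<60)&(x<.62)&(y>-.12)&(y<.1),orange=ok&(H>8)&(H<18)&(S>150)&(z>.04),tray=ok&(z>.009)&(z<.022)&(V>140)&(S<40)&(x<.66)&(y<-.1)&(y>-.5),
       pink=ok&(H>150)&(S>60)&(z>.01),yellow=ok&(H>24)&(H<33)&(S>150)&(z>.03)&(y<-.2)&(y>-.6)).items():
        k=cv2.connectedComponentsWithStats(m.astype(np.uint8))
        for i in range(1,k[0]):
            if k[2][i][4]>60:
                q=p[k[1]==i];print(n,nm,k[2][i].tolist(),rect(q),np.round(np.percentile(q[:,2],[2,50,98])*1000),np.round(np.r_[q[:,:2].min(0),q[:,:2].max(0)]*1000))
    for (u,v) in ((347,160),(355,180)) if n=='scene' else ((255,235),(315,213),(252,290)):
        q=p[v-8:v+8,u-8:u+8].reshape(-1,3);print(n,u,v,np.round(np.nanmedian(q,0)*1000))
```

```text
scene stack [263, 178, 47, 29, 643] (array([476.9, -45.2]), array([ 72.5, 153.9]), 13.0) [113. 122. 128.] [ 429. -126.  526.   36.]
scene green [264, 178, 46, 33, 663] (array([482.3,  19.4]), array([109.6, 292.2]), -4.7) [ 90. 120. 128.] [ 427. -126.  549.  160.]
scene green [222, 191, 32, 15, 301] (array([389. , 142.1]), array([ 58.8, 113.4]), 57.1) [16. 31. 38.] [329.  90. 445. 190.]
scene blue [217, 157, 34, 24, 323] (array([464.7, 307.2]), array([ 68.3, 165.2]), 0.3) [31. 43. 49.] [430. 225. 499. 390.]
scene bluetop [202, 119, 52, 32, 231] (array([553.6, 569.4]), array([ 66. , 348.5]), 11.5) [37. 48. 59.] [546. 401. 619. 747.]
scene bluetop [217, 157, 34, 23, 407] (array([464.7, 307.2]), array([ 68.3, 165.2]), 0.3) [37. 43. 49.] [430. 225. 499. 390.]
scene grey [265, 208, 32, 22, 187] (array([444.9, -43.7]), array([ 12.1, 152.7]), 12.2) [ 6. 22. 36.] [ 431. -118.  465.   32.]
scene orange [338, 152, 14, 11, 66] (array([759.5, -10.2]), array([24.4, 51.6]), 19.2) [109. 131. 142.] [744. -33. 779.  14.]
scene orange [338, 167, 18, 14, 128] (array([769.3, -20.4]), array([32.3, 65.2]),
[... 1804 characters left out ...]
] (array([499.8, -29.4]), array([ 59.6, 163.8]), 36.0) [47. 70. 83.] [ 429. -113.  524.   36.]
side tray [307, 208, 16, 11, 142] (array([ 634.6, -217.3]), array([52.4, 65.5]), 4.4) [11. 15. 19.] [ 607. -251.  660. -184.]
side pink [243, 123, 17, 40, 320] (array([ 912. , -458.5]), array([ 69.5, 587.7]), 17.8) [ 13.  82. 339.] [ 820. -749.  995. -179.]
side pink [312, 271, 34, 40, 541] (array([553.4, 156.7]), array([ 49.2, 115. ]), -19.1) [11. 29. 33.] [513.  97. 594. 217.]
side yellow [340, 160, 21, 16, 163] (array([ 521.2, -537. ]), array([ 65. , 134.8]), 12.0) [31. 38. 45.] [ 478. -599.  566. -468.]
side 255 235 [778.  29.  95.]
side 315 213 [ 636. -216.   14.]
side 252 290 [730. 249. 101.]
```

```bash
cat >> h.py <<'E'
import json,os
def Rt(yaw): return R.from_euler('xyz',[180,0,yaw],degrees=True)
def plan(*T):
    """targets (x,y,z,yaw) -> numbers for jog_arm; last one becomes the commanded pose"""
    c=json.load(open('cmd.json')) if os.path.exists('cmd.json') else [.201,.644,.227,-17.3]
    R0=Rt(c[3]); p0=np.array(c[:3])
    for t in T:
        tr=np.round(R0.inv().apply(np.array(t[:3])-p0)/.5,3)
        dz=round(-(t[3]-c[3])/360,4); d=np.linalg.norm(np.array(t[:3])-p0)
        print('travel',tr.tolist(),'dr',[0,0,dz],'mm from start',round(d*1000),'deg',round(t[3]-c[3],1))
    p=p0+R0.apply(tr*.5); json.dump([*p,c[3]-dz*360],open('cmd.json','w'))
def st(): 
    s=r.get_state();print(round(s['time_s'],2),'tcp',np.round(s['tcp_pos']*1000,1),'rpy',np.round(s['eef_rot'],2),'F',np.round(s['contact_force'],1),'w',round(s['gripper_width']*1000,1),'g',round(s['gripper_force'],1));return s
E
python3 - <<'E'
from h import *
plan((.43,.10,.26,-76))
plan((.46,-.045,.30,-76))
E
```

```text
travel [0.761, 0.903, -0.066] dr [0, 0, 0.1631] mm from start 591 deg -58.7
travel [0.295, 0.012, -0.08] dr [0, 0, -0.0] mm from start 153 deg 0.0
```

Call:
jog_arm(
  travel=[
    [0.761,0.903,-0.066],
    [0.761,0.903,-0.066],
    [0.761,0.903,-0.066],
    [0.761,0.903,-0.066],
    [0.761,0.903,-0.066],
    [0.761,0.903,-0.066],
    [0.761,0.903,-0.066],
    [0.761,0.903,-0.066],
    [0.761,0.903,-0.066],
    [0.761,0.903,-0.066],
  ],
  dr=[
    [0,0,0.1631],
    [0,0,0.1631],
    [0,0,0.1631],
    [0,0,0.1631],
    [0,0,0.1631],
    [0,0,0.1631],
    [0,0,0.1631],
    [0,0,0.1631],
    [0,0,0.1631],
    [0,0,0.1631],
  ],
  claw=[1,1,1,1,1,1,1,1,1,1],
  newtons=25,
)

```text
time_s: 2.15
tcp_pos: [0.4303, 0.0978, 0.2602]
eef_rot: [-179.9, 0.0, -76.1]
contact_force: [0.9, 0.7, -0.5]
gripper_width: 0.0874
gripper_force: 0.0
```

Call:
jog_arm(
  travel=[
    [0.295,0.012,-0.08],
    [0.295,0.012,-0.08],
    [0.295,0.012,-0.08],
    [0.295,0.012,-0.08],
    [0.295,0.012,-0.08],
    [0.295,0.012,-0.08],
    [0.295,0.012,-0.08],
    [0.295,0.012,-0.08],
    [0.295,0.012,-0.08],
    [0.295,0.012,-0.08],
  ],
  dr=[
    [0,0,0],
    [0,0,0],
    [0,0,0],
    [0,0,0],
    [0,0,0],
    [0,0,0],
    [0,0,0],
    [0,0,0],
    [0,0,0],
    [0,0,0],
  ],
  claw=[1,1,1,1,1,1,1,1,1,1],
)

```text
time_s: 3.4
tcp_pos: [0.4596, -0.0442, 0.2995]
eef_rot: [180.0, -0.0, -76.0]
contact_force: [0.0, -0.4, 0.5]
gripper_width: 0.0878
gripper_force: 0.0
```

```bash
cat >> h.py <<'E'
def rect(q):
    (c,s,a)=cv2.minAreaRect((q[:,:2]*1000).astype(np.float32))
    if s[0]>s[1]: a-=90; s=s[::-1]
    return np.round(c,1),np.round(s,1),round((a+90)%180-90,1)
def wrist(name=None):
    s=st();c=r.capture('wrist');p=cloud(c,s)
    if name: save(name,c['pixels'])
    hsv=cv2.cvtColor(c['pixels'],cv2.COLOR_RGB2HSV).astype(int)
    return p,hsv
def blobs(p,m,label,mn=300):
    k=cv2.connectedComponentsWithStats(m.astype(np.uint8))
    for i in range(1,k[0]):
        if k[2][i][4]>mn:
            q=p[k[1]==i];print(label,k[2][i].tolist(),rect(q),np.round(np.percentile(q[:,2],[2,50,98])*1000,1))
E
python3 - <<'E'
from h import *
p,h=wrist('w1.png');z=p[...,2]
blobs(p,(z>.11)&(z<.14),'top')
blobs(p,(z>.009)&(z<.025)&(p[...,1]<-.1),'tray/timer')
E
```

```text
3.4 tcp [459.6 -44.2 299.5] rpy [180.  -0. -76.] F [ 0.  -0.4  0.5] w 87.8 g 0.0
top [270, 97, 63, 137, 8114] (array([478.5, -47.3]), array([ 64.7, 149.9]), 13.8) [118.3 120.1 124.4]
top [0, 107, 56, 64, 2343] (array([767.5,  -7.6]), array([41.9, 66.7]), 11.9) [111.  128.2 139.4]
tray/timer [12, 0, 33, 46, 529] (array([ 847.3, -125. ]), array([14.5, 52.5]), 26.8) [ 9.2 17.1 24.7]
tray/timer [74, 0, 103, 22, 1227] (array([ 734.4, -164.9]), array([ 24.6, 124.3]), -75.7) [13.2 18.1 22.3]
tray/timer [183, 0, 53, 15, 683] (array([ 635.8, -194.1]), array([15.6, 63.8]), -75.6) [10.7 15.5 18.2]
tray/timer [282, 0, 127, 40, 699] (array([ 475. , -239.6]), array([ 44.4, 149.7]), 88.6) [ 9.4 15.2 17.3]
tray/timer [592, 183, 48, 15, 402] (array([  24.5, -107.9]), array([16.2, 69.9]), -89.3) [10.2 12.6 22.5]
```

View pics/w1.png

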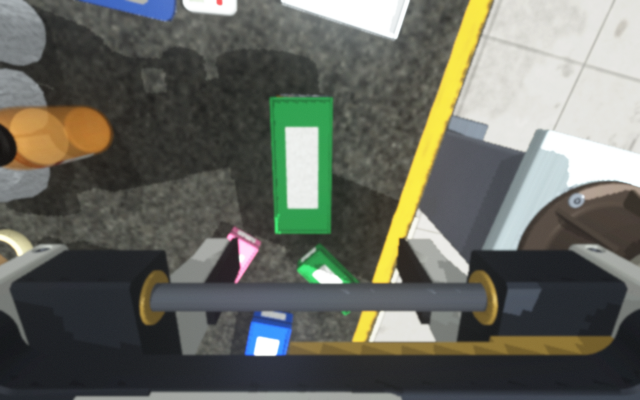

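The wrist view shows the green box at (270–333, 97–233). It measures 64.7x149.9 mm with its top at 0.124, and the fingers are clear of everything. I'll grasp it.

Run:
```python
from h import *
plan((.4785,-.0473,.17,-76.2),(.4785,-.0473,.09,-76.2))
```

```text
travel [0.014, -0.035, 0.26] dr [0, 0, 0.0005] mm from start 131 deg -0.2
travel [0.014, -0.035, 0.42] dr [0, 0, 0.0005] mm from start 211 deg -0.2
```

Call:
jog_arm(
  travel=[
    [0.014,-0.035,0.26],
    [0.014,-0.035,0.26],
    [0.014,-0.035,0.26],
    [0.014,-0.035,0.36],
    [0.014,-0.035,0.42],
    [0.014,-0.035,0.42],
    [0.014,-0.035,0.42],
    [0.014,-0.035,0.42],
    [0.014,-0.035,0.42],
    [0.014,-0.035,0.42],
  ],
  dr=[
    [0,0,0.0005],
    [0,0,0.0005],
    [0,0,0.0005],
    [0,0,0.0005],
    [0,0,0.0005],
    [0,0,0.0005],
    [0,0,0.0005],
    [0,0,0.0005],
    [0,0,0.0005],
    [0,0,0.0005],
  ],
  claw=[1,1,1,1,1,1,0.6,0.6,0.6,0.6],
  newtons=25,
)

```text
time_s: 4.7
tcp_pos: [0.4787, -0.0468, 0.0908]
eef_rot: [-179.9, -0.0, -76.2]
contact_force: [-3.3, 1.4, 8.3]
gripper_width: 0.0639
gripper_force: 25.0
```

Run:
```python
from h import *
plan((.4785,-.0473,.155,-76.2),(.6335,-.0473,.155,-76.2),(.6335,-.0473,.022,-76.2))
```

```text
travel [-0.0, -0.0, -0.13] dr [0, 0, 0.0] mm from start 65 deg -0.0
travel [0.074, -0.301, -0.13] dr [0, 0, 0.0] mm from start 168 deg -0.0
travel [0.074, -0.301, 0.136] dr [0, 0, 0.0] mm from start 169 deg -0.0
```

Call:
jog_arm(
  travel=[
    [0,0,-0.05],
    [0,0,-0.13],
    [0,0,-0.13],
    [0.037,-0.15,-0.13],
    [0.074,-0.301,-0.13],
    [0.074,-0.301,-0.13],
    [0.074,-0.301,-0.03],
    [0.074,-0.301,0.08],
    [0.074,-0.301,0.136],
    [0.074,-0.301,0.136],
  ],
  dr=[
    [0,0,0],
    [0,0,0],
    [0,0,0],
    [0,0,0],
    [0,0,0],
    [0,0,0],
    [0,0,0],
    [0,0,0],
    [0,0,0],
    [0,0,0],
  ],
  claw=[0.6,0.6,0.6,0.6,0.6,0.6,0.6,0.6,0.6,0.6],
)

```text
time_s: 5.95
tcp_pos: [0.6305, -0.0473, 0.0181]
eef_rot: [179.6, 0.0, -76.2]
contact_force: [-0.3, -0.2, -3.4]
gripper_width: 0.0641
gripper_force: 25.0
```

Run:
```python
from h import *
p,h=wrist();z=p[...,2]
g=(h[...,0]>55)&(h[...,0]<85)&(h[...,1]>90)
blobs(p,g&(z>.03)&(p[...,0]>.5),'green')
c=r.capture('side');q=cloud(c);z=q[...,2];blobs(q,(z>.045)&(z<.075)&(q[...,0]>.55)&(q[...,0]<.71)&(q[...,1]<.1),'side green',60)
blobs(q,(z>.07)&(z<.1)&(q[...,0]<.54)&(q[...,1]<.06)&(q[...,1]>-.2),'side orange',60)
st()
```

```text
5.95 tcp [630.5 -47.3  18.1] rpy [ 1.796e+02  3.000e-02 -7.622e+01] F [-0.3 -0.2 -3.4] w 64.1 g 25.0
green [237, 116, 164, 167, 17858] (array([641.1, -83.9]), array([69. , 75.6]), 13.5) [45.4 47.1 51.6]
green [252, 311, 31, 31, 923] (array([652.1, -38.5]), array([15.5, 62.5]), 6.8) [45.7 47.  78.6]
green [353, 311, 33, 31, 944] (array([609. , -49.4]), array([16. , 62.2]), 21.4) [ 46.2  47.4 100.4]
side green [329, 82, 17, 5, 70] (array([  651.9, -1777.3]), array([ 35.8, 112.2]), -86.0) [45.2 59.5 74. ]
side green [293, 227, 34, 25, 561] (array([625.5, -24.6]), array([101.5, 113. ]), 14.4) [45.6 49.1 66.5]
side orange [345, 213, 32, 35, 737] (array([476.5, -46.1]), array([ 65.1, 155.1]), 12.6) [71.6 79.3 84. ]
side orange [501, 232, 28, 29, 277] (array([62.7, 12.2]), array([ 28.2, 105.8]), 14.8) [70.8 84.1 98.9]
6.05 tcp [633.6 -46.9  21.9] rpy [ 1.7999e+02 -2.0000e-02 -7.6170e+01] F [ 0.5 -0.  -2. ] w 63.7 g 25.0
```

Call:
jog_arm(
  travel=[
    [0,0,0.008],
    [0,0,0.014],
    [0,0,0.018],
    [0,0,0.02],
    [0,0,0.022],
    [0,0,0.022],
    [0,0,0.022],
    [0,0,0.022],
    [0,0,0.022],
    [0,0,0.022],
  ],
  dr=[
    [0,0,0],
    [0,0,0],
    [0,0,0],
    [0,0,0],
    [0,0,0],
    [0,0,0],
    [0,0,0],
    [0,0,0],
    [0,0,0],
    [0,0,0],
  ],
  claw=[0.6,0.6,0.6,0.6,0.6,0.6,0.6,0.6,0.6,0.6],
)

```text
time_s: 7.3
tcp_pos: [0.6333, -0.0468, 0.0109]
eef_rot: [-180.0, -0.0, -76.2]
contact_force: [-3.2, 1.4, 5.3]
gripper_width: 0.0639
gripper_force: 25.0
```

Run:
```python
from h import *
import json
c=json.load(open('cmd.json'));c[2]-=.011;json.dump(c,open('cmd.json','w'))
plan((.6335,-.0473,.14,-76.2),(.46,-.043,.26,-76.2))
```

```text
travel [-0.0, -0.0, -0.258] dr [0, 0, 0.0] mm from start 129 deg -0.0
travel [-0.091, 0.335, -0.498] dr [0, 0, 0.0] mm from start 304 deg -0.0
```

Call:
jog_arm(
  travel=[
    [0,0,0],
    [0,0,0],
    [0,0,0],
    [0,0,-0.02],
    [0,0,-0.14],
    [0,0,-0.258],
    [-0.03,0.11,-0.34],
    [-0.06,0.22,-0.42],
    [-0.091,0.335,-0.498],
    [-0.091,0.335,-0.498],
  ],
  dr=[
    [0,0,0],
    [0,0,0],
    [0,0,0],
    [0,0,0],
    [0,0,0],
    [0,0,0],
    [0,0,0],
    [0,0,0],
    [0,0,0],
    [0,0,0],
  ],
  claw=[1,1,1,1,1,1,1,1,1,1],
)

```text
time_s: 8.55
tcp_pos: [0.4581, -0.0428, 0.2629]
eef_rot: [-179.7, 0.0, -76.2]
contact_force: [-0.2, 0.5, 0.2]
gripper_width: 0.0876
gripper_force: 0.0
```

Run:
```python
from h import *
r.capture('scene')
p,h=wrist('w2.png');z=p[...,2]
blobs(p,(z>.07)&(z<.1)&(p[...,0]<.6),'orange')
g=(h[...,0]>55)&(h[...,0]<85)&(h[...,1]>90)
blobs(p,(z>.032)&(z<.06)&(p[...,0]>.55)&(p[...,0]<.72),'green')
```

```text
8.6 tcp [457.4 -42.9 264. ] rpy [-1.7963e+02  2.0000e-02 -7.6170e+01] F [-2.6 -0.   0.1] w 87.7 g 0.0
orange [271, 95, 63, 136, 7936] (array([478. , -47.6]), array([ 64.8, 150.6]), 13.1) [78.4 80.1 84.4]
green [139, 61, 75, 130, 7424] (array([632.8, -46.8]), array([ 65.4, 149.7]), 13.6) [35.6 40.2 44.5]
```

Run:
```python
from h import *
plan((.478,-.0474,.13,-76.8),(.478,-.0474,.05,-76.8))
```

```text
travel [0.017, -0.033, 0.26] dr [0, 0, 0.0017] mm from start 131 deg -0.6
travel [0.017, -0.033, 0.42] dr [0, 0, 0.0017] mm from start 211 deg -0.6
```

Call:
jog_arm(
  travel=[
    [0.017,-0.033,0.13],
    [0.017,-0.033,0.26],
    [0.017,-0.033,0.32],
    [0.017,-0.033,0.38],
    [0.017,-0.033,0.42],
    [0.017,-0.033,0.42],
    [0.017,-0.033,0.42],
    [0.017,-0.033,0.42],
    [0.017,-0.033,0.42],
    [0.017,-0.033,0.42],
  ],
  dr=[
    [0,0,0.0017],
    [0,0,0.0017],
    [0,0,0.0017],
    [0,0,0.0017],
    [0,0,0.0017],
    [0,0,0.0017],
    [0,0,0.0017],
    [0,0,0.0017],
    [0,0,0.0017],
    [0,0,0.0017],
  ],
  claw=[1,1,1,1,1,1,0.6,0.6,0.6,0.6],
)

```text
time_s: 9.9
tcp_pos: [0.4782, -0.0469, 0.0503]
eef_rot: [-179.9, -0.0, -76.8]
contact_force: [-1.6, 0.8, 7.2]
gripper_width: 0.064
gripper_force: 25.0
```

Run:
```python
from h import *
st()
plan((.478,-.0474,.13,-76.8),(.4717,-.3153,.13,-92.5),(.4717,-.3153,.03,-92.5))
```

```text
9.9 tcp [478.2 -46.9  50.3] rpy [-179.93   -0.    -76.79] F [-1.6  0.8  7.2] w 64.0 g 25.0
travel [-0.0, 0.0, -0.16] dr [0, 0, -0.0] mm from start 80 deg 0.0
travel [0.519, 0.135, -0.16] dr [0, 0, 0.0436] mm from start 280 deg -15.7
travel [0.519, 0.135, 0.04] dr [0, 0, 0.0436] mm from start 269 deg -15.7
```

Call:
jog_arm(
  travel=[
    [0,0,-0.05],
    [0,0,-0.15],
    [0,0,-0.16],
    [0.1,0.026,-0.16],
    [0.22,0.057,-0.16],
    [0.34,0.088,-0.16],
    [0.45,0.117,-0.16],
    [0.519,0.135,-0.16],
    [0.519,0.135,-0.16],
    [0.519,0.135,-0.16],
  ],
  dr=[
    [0,0,0],
    [0,0,0],
    [0,0,0],
    [0,0,0.0218],
    [0,0,0.0436],
    [0,0,0.0436],
    [0,0,0.0436],
    [0,0,0.0436],
    [0,0,0.0436],
    [0,0,0.0436],
  ],
  claw=[0.6,0.6,0.6,0.6,0.6,0.6,0.6,0.6,0.6,0.6],
)

```text
time_s: 11.15
tcp_pos: [0.4703, -0.3147, 0.1283]
eef_rot: [179.9, 0.1, -92.6]
contact_force: [0.3, 0.9, -3.6]
gripper_width: 0.0643
gripper_force: 25.0
```

Run:
```python
from h import *
p,h=wrist('w3.png');z=p[...,2];x=p[...,0];y=p[...,1]
m=(z>.010)&(z<.022)&(h[...,1]<50)&(h[...,2]>120)&(x<.58)&(x>.37)&(y<-.2)&(y>-.45)
print(rect(p[m]),np.round(np.r_[p[m][:,:2].min(0),p[m][:,:2].max(0)]*1000),m.sum())
m=(h[...,0]>8)&(h[...,0]<18)&(h[...,1]>150)&(z>.1)
blobs(p,m,'orange')
c=r.capture('side');q=cloud(c);z=q[...,2];x=q[...,0];y=q[...,1];blobs(q,(z>.03)&(z<.05)&(x<.55)&(y<.06)&(y>-.14)&(x>.4),'grey',60)
```

```text
11.15 tcp [ 470.3 -314.7  128.3] rpy [ 1.7989e+02  6.0000e-02 -9.2560e+01] F [ 0.3  0.9 -3.6] w 64.3 g 25.0
(array([ 471.7, -344.2]), array([148.5, 150.5]), 87.8) [ 394. -420.  549. -267.] 2553
orange [237, 116, 163, 168, 17583] (array([ 470.6, -352.9]), array([68.6, 75.6]), -2.7) [156.2 157.8 162.2]
orange [251, 312, 33, 32, 969] (array([ 493.2, -311.4]), array([16.5, 59.9]), -11.6) [156.5 157.9 220.1]
orange [353, 312, 33, 31, 962] (array([ 449.8, -309.8]), array([16.7, 59.8]), 6.0) [156.7 158.  219.7]
grey [345, 223, 30, 35, 734] (array([477.7, -46.7]), array([ 64.7, 157.6]), 12.1) [31.4 39.2 43.8]
```

View pics/w3.png

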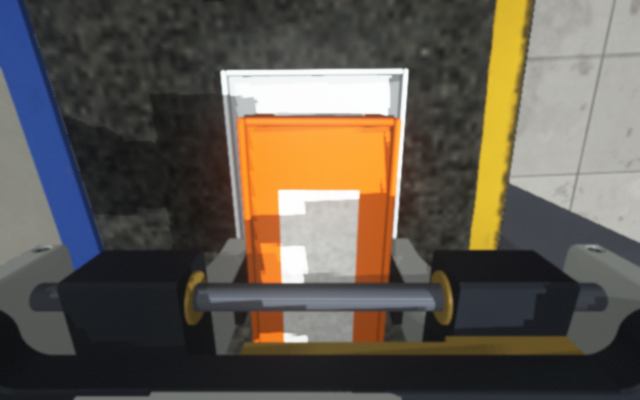

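The orange box (240–400, 116–340) hangs level and parallel, centred over the tray (222–408, 70 on). Lowering it now.

Call:
jog_arm(
  travel=[
    [0,0,0.1],
    [0,0,0.18],
    [0,0,0.2],
    [0,0,0.21],
    [0,0,0.218],
    [0,0,0.224],
    [0,0,0.229],
    [0,0,0.232],
    [0,0,0.232],
    [0,0,0.232],
  ],
  dr=[
    [0,0,0],
    [0,0,0],
    [0,0,0],
    [0,0,0],
    [0,0,0],
    [0,0,0],
    [0,0,0],
    [0,0,0],
    [0,0,0],
    [0,0,0],
  ],
  claw=[0.6,0.6,0.6,0.6,0.6,0.6,0.6,0.6,0.6,0.6],
)

```text
time_s: 12.5
tcp_pos: [0.4715, -0.3151, 0.0144]
eef_rot: [-180.0, -0.0, -92.5]
contact_force: [-2.2, 2.6, 6.3]
gripper_width: 0.0642
gripper_force: 25.0
```

Run:
```python
from h import *
c=json.load(open('cmd.json'));c[2]=.014;json.dump(c,open('cmd.json','w'))
plan((.4717,-.3153,.10,-92.5),(.46,-.035,.22,-76.2))
```

```text
travel [-0.001, -0.0, -0.172] dr [0, 0, -0.0] mm from start 86 deg 0.0
travel [-0.56, 0.048, -0.412] dr [0, 0, -0.0453] mm from start 348 deg 16.3
```

Call:
jog_arm(
  travel=[
    [0,0,0],
    [0,0,0],
    [0,0,-0.01],
    [0,0,-0.1],
    [0,0,-0.2],
    [-0.1,0.009,-0.28],
    [-0.22,0.019,-0.36],
    [-0.34,0.03,-0.412],
    [-0.46,0.04,-0.412],
    [-0.56,0.048,-0.412],
  ],
  dr=[
    [0,0,0],
    [0,0,0],
    [0,0,0],
    [0,0,0],
    [0,0,0],
    [0,0,0],
    [0,0,-0.02],
    [0,0,-0.04],
    [0,0,-0.0453],
    [0,0,-0.0453],
  ],
  claw=[0.94,0.94,0.94,0.94,1,1,1,1,1,1],
)

```text
time_s: 13.75
tcp_pos: [0.4595, -0.0324, 0.2209]
eef_rot: [-179.8, 0.0, -76.2]
contact_force: [1.6, 0.5, -0.8]
gripper_width: 0.0876
gripper_force: 0.0
```

Run:
```python
from h import *
r.capture('scene')
c=r.capture('scene');q=cloud(c);z=q[...,2];x=q[...,0];y=q[...,1];blobs(q,(z>.036)&(z<.055)&(x<.6)&(y<-.2)&(y>-.42)&(x>.38),'orange in tray',60)
for k in range(2):
    p,h=wrist();z=p[...,2]
    blobs(p,(z>.032)&(z<.06)&(p[...,0]<.56)&(abs(p[...,1]+.05)<.12),'grey')
plan((.45,.322,.22,-89))
```

```text
orange in tray [313, 234, 46, 39, 851] (array([ 469.6, -313.1]), array([ 69.2, 154.4]), -2.7) [37.2 46.2 52.2]
13.85 tcp [459.7 -29.6 220.6] rpy [-1.7985e+02  4.0000e-02 -7.5840e+01] F [ 0.4 -1.   0.1] w 87.8 g 0.0
grey [275, 79, 64, 142, 8375] (array([479.4, -48.8]), array([ 64.6, 150.3]), 12.2) [38.4 40.1 44.4]
grey [622, 231, 18, 36, 388] (array([ 76.5, -36.5]), array([15.1, 36.6]), 24.0) [32.3 38.7 49.7]
13.9 tcp [459.6 -31.5 220.4] rpy [-1.7991e+02  1.0000e-02 -7.5880e+01] F [-0.4 -0.8 -0.5] w 87.6 g 0.0
grey [275, 82, 64, 141, 8340] (array([479.3, -48.8]), array([ 64.4, 150.7]), 11.8) [38.5 40.1 44.4]
grey [621, 233, 19, 34, 387] (array([ 77.2, -36.6]), array([13.6, 35.3]), 25.5) [32.4 39.1 49.8]
travel [-0.698, -0.151, -0.0] dr [0, 0, 0.0356] mm from start 357 deg -12.8
```

Call:
jog_arm(
  travel=[
    [-0.1,-0.022,0],
    [-0.22,-0.048,0],
    [-0.34,-0.074,0],
    [-0.46,-0.1,0],
    [-0.58,-0.125,0],
    [-0.698,-0.151,0],
    [-0.698,-0.151,0],
    [-0.698,-0.151,0],
    [-0.698,-0.151,0],
    [-0.698,-0.151,0],
  ],
  dr=[
    [0,0,0.0356],
    [0,0,0.0356],
    [0,0,0.0356],
    [0,0,0.0356],
    [0,0,0.0356],
    [0,0,0.0356],
    [0,0,0.0356],
    [0,0,0.0356],
    [0,0,0.0356],
    [0,0,0.0356],
  ],
  claw=[1,1,1,1,1,1,1,1,1,1],
)

```text
time_s: 15.2
tcp_pos: [0.4499, 0.3215, 0.2199]
eef_rot: [-180.0, 0.0, -89.1]
contact_force: [-0.3, 0.5, 0.2]
gripper_width: 0.0875
gripper_force: 0.0
```

Run:
```python
from h import *
p,h=wrist();z=p[...,2]
blobs(p,(z>.032)&(z<.06)&(abs(p[...,0]-.46)<.08)&(abs(p[...,1]-.3)<.12),'blue')
b=(h[...,0]>105)&(h[...,0]<125)&(h[...,1]>120)&(z>.03)
blobs(p,b,'blue col')
c=r.capture('scene');q=cloud(c);z=q[...,2];x=q[...,0];y=q[...,1];blobs(q,(z>.036)&(z<.055)&(abs(x-.478)<.07)&(abs(y+.047)<.12),'grey scene',60)
```

```text
15.2 tcp [449.9 321.5 219.9] rpy [-1.7999e+02  2.0000e-02 -8.9100e+01] F [-0.3  0.5  0.2] w 87.5 g 0.0
blue [270, 86, 64, 139, 8253] (array([466.8, 303.6]), array([ 64.4, 150. ]), 1.1) [38.4 40.1 44.4]
blue col [270, 86, 64, 139, 5356] (array([466.8, 303.6]), array([ 64.4, 150.1]), 1.1) [38.3 40.  44.6]
grey scene [266, 197, 44, 28, 584] (array([478.4, -47.2]), array([ 70.8, 156.4]), 11.4) [37.5 42.8 48.7]
```

Run:
```python
from h import *
plan((.4668,.3036,.09,-88.9),(.4668,.3036,.010,-88.9))
```

```text
travel [0.038, -0.033, 0.26] dr [0, 0, -0.0003] mm from start 132 deg 0.1
travel [0.038, -0.033, 0.42] dr [0, 0, -0.0003] mm from start 212 deg 0.1
```

Call:
jog_arm(
  travel=[
    [0.038,-0.033,0.13],
    [0.038,-0.033,0.26],
    [0.038,-0.033,0.32],
    [0.038,-0.033,0.38],
    [0.038,-0.033,0.41],
    [0.038,-0.033,0.42],
    [0.038,-0.033,0.42],
    [0.038,-0.033,0.42],
    [0.038,-0.033,0.42],
    [0.038,-0.033,0.42],
  ],
  dr=[
    [0,0,0],
    [0,0,0],
    [0,0,0],
    [0,0,0],
    [0,0,0],
    [0,0,0],
    [0,0,0],
    [0,0,0],
    [0,0,0],
    [0,0,0],
  ],
  claw=[1,1,1,1,1,1,0.6,0.6,0.6,0.6],
)

```text
time_s: 16.55
tcp_pos: [0.4667, 0.3044, 0.0105]
eef_rot: [-179.9, 0.1, -89.0]
contact_force: [-1.0, -0.4, 6.7]
gripper_width: 0.0636
gripper_force: 25.0
```

Run:
```python
from h import *
st()
plan((.4668,.3036,.15,-88.9),(.455,.14,.22,-77.9))
```

```text
16.55 tcp [466.7 304.4  10.5] rpy [-1.7994e+02  6.0000e-02 -8.8980e+01] F [-1.  -0.4  6.7] w 63.6 g 25.0
travel [-0.0, -0.0, -0.28] dr [0, 0, -0.0] mm from start 140 deg 0.0
travel [0.326, 0.03, -0.42] dr [0, 0, -0.0306] mm from start 266 deg 11.0
```

Call:
jog_arm(
  travel=[
    [0,0,-0.05],
    [0,0,-0.16],
    [0,0,-0.28],
    [0.11,0.01,-0.35],
    [0.22,0.02,-0.42],
    [0.326,0.03,-0.42],
    [0.326,0.03,-0.42],
    [0.326,0.03,-0.42],
    [0.326,0.03,-0.42],
    [0.326,0.03,-0.42],
  ],
  dr=[
    [0,0,0],
    [0,0,0],
    [0,0,0],
    [0,0,-0.015],
    [0,0,-0.0306],
    [0,0,-0.0306],
    [0,0,-0.0306],
    [0,0,-0.0306],
    [0,0,-0.0306],
    [0,0,-0.0306],
  ],
  claw=[0.6,0.6,0.6,0.6,0.6,0.6,0.6,0.6,0.6,0.6],
)

```text
time_s: 17.8
tcp_pos: [0.4541, 0.1414, 0.2191]
eef_rot: [179.9, -0.0, -77.9]
contact_force: [0.6, -0.4, -3.6]
gripper_width: 0.0638
gripper_force: 25.0
```

```bash
cat >> h.py <<'E'
def held(p,h,s,hue,top):
    z=p[...,2];m=(h[...,0]>hue[0])&(h[...,0]<hue[1])&(h[...,1]>100)&(abs(z-top)<.012)
    blobs(p,m,'held')
    k=cv2.connectedComponentsWithStats(m.astype(np.uint8));i=1+np.argmax(k[2][1:,4]);q=p[k[1]==i]
    M=R.from_euler('xyz',s['eef_rot'],degrees=True).as_matrix();t=(q-s['tcp_pos'])@M
    print('held in tool mm: front x',np.round(np.percentile(t[:,0],[99.5])*1000,1),'y',np.round(np.percentile(t[:,1],[.5,99.5])*1000,1))
E
python3 - <<'E'
from h import *
for _ in range(2):
    s=r.get_state();p,h=wrist('w4.png');z=p[...,2]
    blobs(p,(z>.032)&(z<.06)&(p[...,0]<.56)&(p[...,0]>.41)&(abs(p[...,1]+.05)<.12),'grey')
    held(p,h,s,(105,125),.254)
E
```

```text
17.8 tcp [454.1 141.4 219.1] rpy [ 1.7995e+02 -2.0000e-02 -7.7930e+01] F [ 0.6 -0.4 -3.6] w 63.8 g 25.0
grey [301, 0, 69, 63, 4174] (array([469.2,  -1.2]), array([53.2, 64.1]), -77.8) [38.  40.1 44.4]
held [236, 117, 165, 166, 17893] (array([463.3, 104.4]), array([67.2, 75.5]), 12.1) [247.1 248.5 252.9]
held [252, 312, 32, 30, 913] (array([473.8, 169.2]), array([14.5, 22.4]), 12.2) [247.2 248.4 252.5]
held [354, 312, 31, 30, 887] (array([426. , 158.7]), array([13.9, 21.7]), 13.5) [247.3 248.4 252.8]
held in tool mm: front x [75.8] y [-32.   31.1]
17.85 tcp [454.1 141.4 219.1] rpy [ 1.7995e+02 -3.0000e-02 -7.7930e+01] F [ 0.6  0.3 -2.7] w 63.4 g 25.0
grey [301, 0, 69, 63, 4167] (array([469.2,  -1.4]), array([53.3, 64.1]), -78.0) [38.2 40.1 44.4]
held [236, 117, 165, 166, 17887] (array([463.2, 104.3]), array([67.3, 75.5]), 12.0) [247.1 248.6 253. ]
held [252, 312, 32, 30, 913] (array([473.9, 169. ]), array([14.7, 21.6]), 10.5) [247.3 248.4 252.8]
held [354, 312, 31, 30, 884] (array([426.3, 158.6]), array([13.9, 22.1]), 11.4) [247.2 248.4 252.7]
held in tool mm: front x [75.8] y [-32.1  31. ]
```

View pics/w4.png

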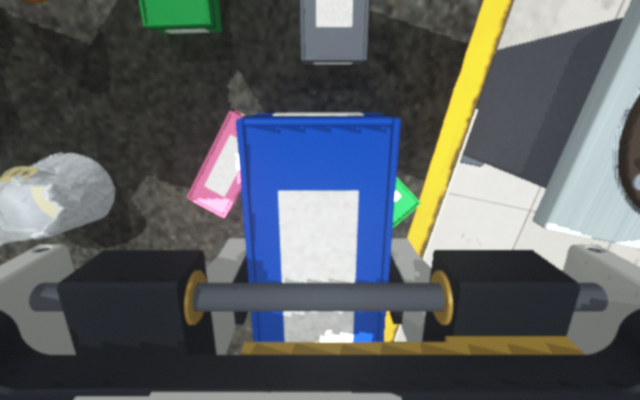

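The blue box is level in the grip (238–400, 116–340), and the grey box lies ahead (301–369, rows 0–63) at the same yaw. Moving over it.

Run:
```python
from h import *
plan((.4788,-.0483,.22,-77.9),(.4788,-.0483,.065,-77.9))
```

```text
travel [0.379, 0.032, 0.0] dr [0, 0, 0.0] mm from start 190 deg -0.0
travel [0.379, 0.032, 0.31] dr [0, 0, 0.0] mm from start 245 deg -0.0
```

Call:
jog_arm(
  travel=[
    [0.1,0.008,0],
    [0.21,0.018,0],
    [0.32,0.027,0.06],
    [0.379,0.032,0.14],
    [0.379,0.032,0.22],
    [0.379,0.032,0.28],
    [0.379,0.032,0.31],
    [0.379,0.032,0.31],
    [0.379,0.032,0.31],
    [0.379,0.032,0.31],
  ],
  dr=[
    [0,0,0],
    [0,0,0],
    [0,0,0],
    [0,0,0],
    [0,0,0],
    [0,0,0],
    [0,0,0],
    [0,0,0],
    [0,0,0],
    [0,0,0],
  ],
  claw=[0.6,0.6,0.6,0.6,0.6,0.6,0.6,0.6,0.6,0.6],
)

```text
time_s: 19.15
tcp_pos: [0.4787, -0.0477, 0.0655]
eef_rot: [-179.9, 0.0, -78.0]
contact_force: [0.3, 0.1, -2.4]
gripper_width: 0.0638
gripper_force: 25.0
```

Run:
```python
from h import *
st()
for n in('side','scene'):
    c=r.capture(n);q=cloud(c);x,y,z=np.moveaxis(q,-1,0);h=cv2.cvtColor(c['pixels'],cv2.COLOR_RGB2HSV).astype(int)
    near=(abs(x-.478)<.08)&(abs(y+.047)<.12)
    blobs(q,near&(h[...,1]<70)&(z>.006)&(z<.044),n+' grey',40)
    blobs(q,near&(h[...,0]>105)&(h[...,0]<125)&(h[...,1]>120)&(z>.05),n+' blue',40)
```

```text
19.15 tcp [478.7 -47.7  65.5] rpy [-179.9     0.    -77.97] F [ 0.3  0.1 -2.4] w 63.8 g 25.0
side grey [346, 235, 29, 29, 372] (array([475.8, -33. ]), array([ 63.9, 128.5]), 12.6) [ 7.8 31.9 43.2]
side blue [349, 211, 18, 4, 52] (array([496.3, -67.4]), array([ 43.9, 118.1]), -20.3) [ 92.2  94.6 158.2]
side blue [349, 216, 28, 34, 470] (array([475.3, -24.7]), array([ 70.2, 114. ]), 11.8) [ 62.3  93.5 102.3]
scene grey [265, 203, 46, 28, 445] (array([475.6, -42. ]), array([ 69.2, 167.3]), 12.3) [ 8.5 31.5 43.8]
scene blue [282, 191, 28, 27, 357] (array([482.5, -76. ]), array([73.4, 95.6]), 12.6) [ 65.7  94.9 103.3]
```

Call:
jog_arm(
  travel=[
    [0,0,0.008],
    [0,0,0.014],
    [0,0,0.019],
    [0,0,0.023],
    [0,0,0.026],
    [0,0,0.028],
    [0,0,0.03],
    [0,0,0.03],
    [0,0,0.03],
    [0,0,0.03],
  ],
  dr=[
    [0,0,0],
    [0,0,0],
    [0,0,0],
    [0,0,0],
    [0,0,0],
    [0,0,0],
    [0,0,0],
    [0,0,0],
    [0,0,0],
    [0,0,0],
  ],
  claw=[0.6,0.6,0.6,0.6,0.6,0.6,0.6,0.6,0.6,0.6],
)

```text
time_s: 20.5
tcp_pos: [0.478, -0.048, 0.0505]
eef_rot: [-180.0, -0.0, -78.0]
contact_force: [-4.1, 0.9, 9.2]
gripper_width: 0.0638
gripper_force: 25.0
```

Contact came at the seated height (0.0505). Release, rise and look.

Run:
```python
from h import *
c=json.load(open('cmd.json'));c[2]-=.015;json.dump(c,open('cmd.json','w'))
plan((.4788,-.0483,.15,-77.9),(.56,-.025,.24,-76.4))
```

```text
travel [-0.0, 0.0, -0.2] dr [0, 0, 0.0] mm from start 100 deg -0.0
travel [-0.012, -0.168, -0.38] dr [0, 0, -0.0041] mm from start 208 deg 1.5
```

Call:
jog_arm(
  travel=[
    [0,0,0],
    [0,0,0],
    [0,0,-0.01],
    [0,0,-0.1],
    [0,0,-0.2],
    [-0.006,-0.08,-0.29],
    [-0.012,-0.168,-0.38],
    [-0.012,-0.168,-0.38],
    [-0.012,-0.168,-0.38],
    [-0.012,-0.168,-0.38],
  ],
  dr=[
    [0,0,0],
    [0,0,0],
    [0,0,0],
    [0,0,0],
    [0,0,0],
    [0,0,0],
    [0,0,-0.0041],
    [0,0,-0.0041],
    [0,0,-0.0041],
    [0,0,-0.0041],
  ],
  claw=[1,1,1,1,1,1,1,1,1,1],
)

```text
time_s: 21.75
tcp_pos: [0.5576, -0.0249, 0.2385]
eef_rot: [179.9, 0.0, -76.5]
contact_force: [-0.6, -0.4, 0.4]
gripper_width: 0.0879
gripper_force: 0.0
```

Run:
```python
from h import *
p,h=wrist();x,y,z=np.moveaxis(p,-1,0)
blobs(p,(z>.072)&(z<.1)&(x<.58)&(x>.4)&(abs(y+.05)<.12),'blue')
blobs(p,(z>.032)&(z<.06)&(abs(x-.633)<.07)&(abs(y+.05)<.12),'green')
```

```text
21.75 tcp [557.6 -24.9 238.5] rpy [ 1.7988e+02  1.0000e-02 -7.6530e+01] F [-0.6 -0.4  0.4] w 87.9 g 0.0
blue [362, 100, 79, 144, 9096] (array([478.5, -48.7]), array([ 64.7, 150. ]), 12.3) [77.9 80.1 84.3]
green [221, 65, 68, 138, 8110] (array([633. , -47.1]), array([ 64.8, 150.3]), 13.8) [38.2 40.2 44.4]
```

Run:
```python
from h import *
plan((.633,-.0473,.14,-76.2),(.633,-.0473,.0105,-76.2))
plan((.633,-.0473,.165,-76.2),(.4782,-.0488,.165,-77.7),(.4782,-.0488,.105,-77.7))
```

```text
travel [0.078, -0.132, 0.2] dr [0, 0, -0.0006] mm from start 126 deg 0.2
travel [0.078, -0.132, 0.459] dr [0, 0, -0.0006] mm from start 242 deg 0.2
travel [-0.0, 0.0, -0.309] dr [0, 0, 0.0] mm from start 155 deg -0.0
travel [-0.071, 0.302, -0.309] dr [0, 0, 0.0042] mm from start 219 deg -1.5
travel [-0.071, 0.302, -0.189] dr [0, 0, 0.0042] mm from start 181 deg -1.5
```

Call:
jog_arm(
  travel=[
    [0.078,-0.132,0.1],
    [0.078,-0.132,0.2],
    [0.078,-0.132,0.3],
    [0.078,-0.132,0.39],
    [0.078,-0.132,0.44],
    [0.078,-0.132,0.459],
    [0.078,-0.132,0.459],
    [0.078,-0.132,0.459],
    [0.078,-0.132,0.459],
    [0.078,-0.132,0.459],
  ],
  dr=[
    [0,0,-0.0006],
    [0,0,-0.0006],
    [0,0,-0.0006],
    [0,0,-0.0006],
    [0,0,-0.0006],
    [0,0,-0.0006],
    [0,0,-0.0006],
    [0,0,-0.0006],
    [0,0,-0.0006],
    [0,0,-0.0006],
  ],
  claw=[1,1,1,1,1,1,1,0.6,0.6,0.6],
)

```text
time_s: 23.05
tcp_pos: [0.6328, -0.047, 0.0111]
eef_rot: [-179.9, -0.0, -76.3]
contact_force: [-1.7, 1.0, 5.9]
gripper_width: 0.0638
gripper_force: 25.0
```

Call:
jog_arm(
  travel=[
    [0,0,-0.06],
    [0,0,-0.18],
    [0,0,-0.309],
    [0,0,-0.309],
    [-0.03,0.13,-0.309],
    [-0.055,0.235,-0.309],
    [-0.071,0.302,-0.309],
    [-0.071,0.302,-0.25],
    [-0.071,0.302,-0.189],
    [-0.071,0.302,-0.189],
  ],
  dr=[
    [0,0,0],
    [0,0,0],
    [0,0,0],
    [0,0,0],
    [0,0,0.002],
    [0,0,0.0042],
    [0,0,0.0042],
    [0,0,0.0042],
    [0,0,0.0042],
    [0,0,0.0042],
  ],
  claw=[0.6,0.6,0.6,0.6,0.6,0.6,0.6,0.6,0.6,0.6],
)

```text
time_s: 24.3
tcp_pos: [0.4744, -0.0489, 0.1022]
eef_rot: [179.7, 0.0, -77.8]
contact_force: [0.2, -0.2, -2.7]
gripper_width: 0.0641
gripper_force: 25.0
```

Run:
```python
from h import *
r.capture('side');s=r.get_state();p,h=wrist();held(p,h,s,(55,85),.139);s=st()
c=r.capture('side');q=cloud(c);x,y,z=np.moveaxis(q,-1,0);h=cv2.cvtColor(c['pixels'],cv2.COLOR_RGB2HSV).astype(int)
near=(abs(x-.478)<.08)&(abs(y+.047)<.12)
blobs(q,near&(h[...,0]>105)&(h[...,0]<125)&(h[...,1]>120)&(z>.045),'side blue',40)
blobs(q,near&(h[...,0]>55)&(h[...,0]<85)&(h[...,1]>90)&(z>.09),'side green',40)
```

```text
24.35 tcp [475.9 -48.8 103.7] rpy [ 1.7981e+02 -1.0000e-02 -7.7810e+01] F [ 1.   0.6 -2.1] w 64.1 g 25.0
held [237, 118, 164, 165, 17673] (array([484.5, -85.8]), array([67.6, 75.2]), 12.2) [131.1 132.6 137.1]
held [252, 312, 32, 29, 871] (array([495.9, -20.9]), array([14.2, 21.3]), 12.6) [131.3 132.5 136.7]
held [354, 312, 32, 30, 918] (array([447.3, -31.2]), array([14.6, 21.8]), 14.2) [131.6 132.7 137.1]
held in tool mm: front x [75.5] y [-32.   31.1]
24.4 tcp [477.  -48.5 104.7] rpy [ 1.7994e+02 -2.0000e-02 -7.7800e+01] F [ 1.2  0.6 -2.6] w 64.1 g 25.0
side blue [346, 224, 31, 30, 343] (array([475.1, -38.3]), array([ 64.4, 139.6]), 12.3) [46.5 75.9 84.2]
side green [350, 199, 17, 4, 53] (array([483.6, -67.1]), array([ 45.9, 118.6]), -0.7) [131.1 132.8 194.8]
side green [350, 204, 28, 34, 482] (array([467.3, -29.8]), array([ 78.1, 124.5]), 5.4) [102.4 132.2 137.9]
```

Settled as planned; lowering from 0.105 to 0.0905 (14.5 mm).

Call:
jog_arm(
  travel=[
    [0,0,0],
    [0,0,0.008],
    [0,0,0.014],
    [0,0,0.019],
    [0,0,0.023],
    [0,0,0.026],
    [0,0,0.028],
    [0,0,0.029],
    [0,0,0.029],
    [0,0,0.029],
  ],
  dr=[
    [0,0,0],
    [0,0,0],
    [0,0,0],
    [0,0,0],
    [0,0,0],
    [0,0,0],
    [0,0,0],
    [0,0,0],
    [0,0,0],
    [0,0,0],
  ],
  claw=[0.6,0.6,0.6,0.6,0.6,0.6,0.6,0.6,0.6,0.6],
)

```text
time_s: 25.7
tcp_pos: [0.4771, -0.0484, 0.091]
eef_rot: [-180.0, -0.0, -77.8]
contact_force: [-5.0, 2.1, 7.7]
gripper_width: 0.064
gripper_force: 25.0
```

Call:
jog_arm(
  travel=[
    [0,0,0.029],
    [0,0,0.029],
    [0,0,0.029],
    [0,0,0.01],
    [0,0,-0.07],
    [0,0,-0.18],
    [-0.02,0,-0.28],
    [-0.04,0,-0.32],
    [-0.04,0,-0.32],
    [-0.04,0,-0.32],
  ],
  dr=[
    [0,0,0],
    [0,0,0],
    [0,0,0],
    [0,0,0],
    [0,0,0],
    [0,0,0],
    [0,0,0],
    [0,0,0],
    [0,0,0],
    [0,0,0],
  ],
  claw=[1,1,1,1,1,1,1,1,1,1],
)

```text
time_s: 26.95
tcp_pos: [0.4724, -0.029, 0.2498]
eef_rot: [180.0, 0.0, -77.8]
contact_force: [-0.0, 0.1, 0.2]
gripper_width: 0.0878
gripper_force: 0.0
```

Run:
```python
from h import *
p,h=wrist();x,y,z=np.moveaxis(p,-1,0)
blobs(p,(z>.112)&(z<.14)&(x<.58)&(x>.4)&(abs(y+.05)<.12),'green')
f=lambda i:cv2.resize(i,None,fx=2.4,fy=2.4,interpolation=cv2.INTER_CUBIC)
a=r.capture('scene')['pixels'][150:330,200:360];b=r.capture('side')['pixels'][150:330,230:390]
save('end.png',np.hstack([f(a),f(b)]))
```

```text
26.95 tcp [472.4 -29.  249.8] rpy [ 1.7998e+02  1.0000e-02 -7.7800e+01] F [-0.   0.1  0.2] w 87.8 g 0.0
green [280, 82, 76, 161, 11233] (array([477.5, -48.5]), array([ 64.2, 149.6]), 12.2) [118.6 120.1 124.4]
```

View pics/end.png

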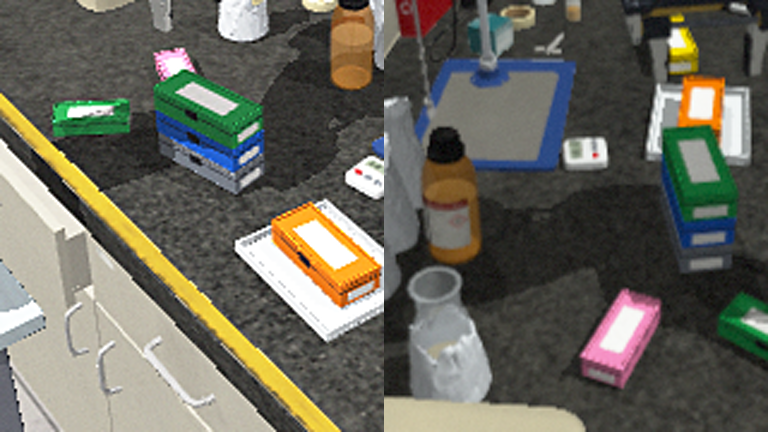

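The final picture shows the stack as grey, blue, green and level (left view, around 210,130). The orange box lies flat in the tray (325,250), and the bottle, flask and timer are where they were.

```bash
python3 -c "
from plant import r
print(r.close_job())"
```

```text
the job is handed in; nothing more can be done
None
```

The job is handed in at about 27 s: the stack is grey, blue, green with each box seated level, the orange box lies flat in the tray, and nothing else was disturbed.

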